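# Angle the drip pan past the post and home under the grinder

### The job

The long blue drip pan has been left out on the bench. Put it back where it belongs, between the two front feet of the blue twin-wheel grinder: by pushing alone, first one end and then the other, angle it in behind the short steel lamp-socket post and swing it home until its whole long side sits flush against the grinder's base. The pan must stay flat on the bench, never lifted or tipped; leave the other things on the bench where they are.

Things in the scene. Friction and masses are not known exactly. Their poses are not given: they have to be found in the camera images.
- pan: Long shallow open-topped blue plastic drip pan, loose, 0.3 to 0.6 kg, lying flat on the bench: 330 mm long (own y axis), 95 mm wide (x), 26 mm high, upright walls 3 mm thick, square corners. Origin: centre of its underside, on the bench; z up. Both long sides are alike, and both ends. It slides with ordinary dry friction.
- grinder: Blue twin-wheel wet grinder bolted to the bench, 280 mm high. Origin: on the bench, middle of its base's front face; x points into the machine (away from the robot), y left along the face. The face is flat, upright, 356 mm wide, 55 mm high. Two wheels (152 mm across, 40 wide, at y = +-125 mm) overhang it by 30 mm, no lower than 89 mm; other upper parts lie behind the face.
- bay (a point): Centre, at bench level, of the pan's home place: 47.5 mm in front of the grinder's front face, axes as the grinder's. At each side a foot rail 24 mm wide and 40 mm high sticks out 60 mm in front of the face; inner sides of the feet at y = +178 and -178 mm from here, so the pan has 13 mm of play at each end. Home = pan centre here, one long side against the face.
- socket: Dark steel screw-down socket for an arm lamp, now empty: a short upright post fixed to the bench in front of the left (+y) part of the bay. Origin: on the bench, on its axis. Foot disc 40 mm across and 10 mm high, above it a barrel 26 to 29 mm across to 60 mm height. A pan that is home clears the foot disc by 27 to 35 mm; the axis is 73 to 103 mm in from the inner side of the left foot rail.
- bottle: White round bottle with a red cap, 60 mm across, 170 mm high, standing; origin at the centre of its underside. Leave it alone.
- wrench: Steel wrench, 170 mm long, lying on the bench along its own x axis; leave it alone.
- jar: Amber jar with a black lid, 52 mm across, 65 mm high, standing; origin at the centre of its underside. Leave it alone.
- cup: White cup without a handle, 76 mm across, 90 mm high, standing; origin at the centre of its underside. Leave it alone.
- slab: Round banded stone slab, 90 mm across, 9 mm thick, lying flat; origin at the centre of its underside. Leave it alone.
- brush: Hand brush, 190 mm long, lying on the bench along its own x axis; leave it alone.
- stonebox: Open plywood box of rough stones, 110 (x) by 130 (y) by 50 mm high, 0.9 kg; origin at the centre of its underside. Leave it alone.

How it is judged:
By the outcome, as a careful person would: the job done as asked, in the order asked, and still so for the second after the job is handed in, with the robot touching nothing.
It also fails if it takes over 72 s, if anything falls off the work surface, if the arm or the gripper's body presses on something with over 40 N, if the wrist force passes 120 N, or if a joint passes its speed limit or range.

### The arm

A 6-joint arm with a two-finger parallel gripper is mounted at the origin on the work surface. World frame = base frame: x ahead of the robot, y to its left, z up, the work surface at z = 0. Lengths are in m, angles in rad, forces in N, time in s.
With the tool pointing down it reaches from about 0.35 to 0.95 m from the base axis. Payload 17.4 kg.
Tool frame: the origin (TCP) lies at the very end of the fingers, on their centre line; the grasp point (between the pads) lies 19 mm behind it; z points along the fingers, y is the line along which they close (so a half turn about z gives the same grasp; the last joint's range is limited). The gripper opens to 93 mm and grips with 3 to 60 N. Pads are 15 mm wide; open, the fingers measure 128 mm over their backs; the gripper's body (75 mm by 188 mm) begins 65 mm behind the grasp point.
Start: joints at [-1.182, 0.116, 1.442, -0, 1.584, -0.038], TCP at [0.279, -0.614, 0.196] pointing down, gripper open.
Joint ranges: [-2.83, 2.83], [-0.83, 2.19], [0.07, 2.5], [-1.14, 4.28], [0.01, 3], [-2.97, 2.97]. Speed limits (rad/s): [1.89, 1.89, 2.22, 3.14, 3.14, 3.14].

### API

Orientations are given as a unit quaternion [w, x, y, z].
In Python, from plant import readout, get_image, calibration, job_done, models gives the robot as it stands. The module is installed in compiled form; this text tells all that it offers.
- The arm moves only by the tool servo_tool, never from a script. Its argument "plan" is a list of rows, each a list of 6 numbers: the shift along the tool's x, y, z in mm, then the turn, a rotation vector about the tool's x, y, z in rad. A call has 1 to 20 rows; each row shifts and turns the commanded pose from where the row before left it, along the tool's axes as they then stand; what a row does not reach is not made up. A row lasts 1/10 s, in which the tool goes at most 50 mm and 8.59 degrees, less where a joint would pass 70% of its speed; a pose out of reach is approached as far as the arm can. A call is refused whole if a number of a shift passes 50 or a number of a turn 0.15, either way. A call with a gripper value outside its range is refused whole. "grip" is the closure, from -1 (fully open) to 1 (shut), set as the call begins (left out, the last holds). The fingers move at their own pace and stop on an object; the grip force is fixed at half the most. Time passes only in rows, so rows that do not move let the fingers close. It gives the time, the measured TCP pose, the force, the opening and the grip force at its end, in the units of the state.
- readout.get_obs(): the state, without advancing time (a new reading comes with each control period).
- get_image(name): name is "scene" or "top" or "wrist"; returns the picture (480x640x3 uint8, red, green, blue); there is no depth.
- calibration(name): a dict with "fx", "fy", "cx", "cy" (pixels), "dist" ([k1, k2, p1, p2, k3] as OpenCV has them; the pictures are not rectified), "T" (4x4, takes a point from camera to world coordinates). Camera axes: x right, y down, z forward; pixel columns grow to the right and rows downward; lengths in m; the calibration is good to about 2 mm. A picture is of the moment at which its call begins: read the wrist's pose just before it. calibration takes no time and is no camera call; for the wrist camera it gives the pose at the moment of the call.
- job_done(): hands the job in; it is judged then, once.
Trained networks look in the newest picture that a camera, given by its name, has taken for a name from the list of things; names that differ only in an ending like _2 or _b are one class to them, and where a whole thing is asked for, a point or a joint stands for the part that bears it (a point fixed in the world has none). Each returns a list of dicts, best first, with "score" (0 to 1); they miss things now and then, are a little off and sometimes report something else, mostly with a low value. They report only what shows in the picture. A call takes as long as a camera call.
- models.find_in(camera, thing): "xyz" ([x, y, z] in m, in the coordinates of the camera as it stood for that picture, good to about 4 mm: the middle of the surface that is visible of it).
The state is a dict: "clock": time; "joint_positions": joint angles; "joint_vel": joint speeds; "joint_torque": joint torques, N m; "eef_pos": TCP position; "orientation": TCP orientation; "ft_force": force on the tool from outside, world axes, zero at the start; "ft_torque": the same for the moment, N m; "finger_gap": finger opening in m; "grip_force": force on a finger pad.
Only numpy, scipy, OpenCV 4.12 (cv2) and the standard library are available. Lean on these libraries where they do the work, as an engineer would, in place of code of your own. Each camera call takes 0.05 s, during which the arm holds its last target. There are 200 camera calls.

## Working session

There is one attempt and no reset: what is moved stays moved. The work goes in short steps, Python scripts to look and compute and a tool call to move; the robot and the scene stay as the last step left them, time stands still between calls to the robot, and variables do not carry over. Pictures are saved under pics/ and viewed, at most 10 in all, crops included, and the job is handed in when it is done.

Besides the shell and the picture viewer there is one more tool, called after "Request:" by a JSON object that holds its "api" and its "payload". servo_tool: Moves the arm, as the interface text tells. Its arguments: {"type":"object","properties":{"plan":{"type":"array","items":{"type":"array","items":{"type":"number"}}},"grip":{"type":"number"}},"required":["plan"]}

```bash
mkdir -p pics
cat > h.py <<'E'
import numpy as np, cv2
from plant import readout, get_image, calibration, job_done, models
def snap(n,f):
    im=get_image(n); cv2.imwrite('pics/'+f,im[:,:,::-1]); return im
def KD(c): return np.array([[c['fx'],0,c['cx']],[0,c['fy'],c['cy']],[0,0,1.]]),np.array(c['dist'],float)
def ray(n,uv,z):
    c=calibration(n);K,D=KD(c);T=np.array(c['T'])
    p=cv2.undistortPoints(np.array(uv,float).reshape(-1,1,2),K,D).reshape(-1,2)
    d=np.c_[p,np.ones(len(p))]@T[:3,:3].T;o=T[:3,3]
    return o+d*((z-o[2])/d[:,2])[:,None]
def proj(n,P):
    c=calibration(n);K,D=KD(c);T=np.linalg.inv(np.array(c['T']))
    r=cv2.Rodrigues(T[:3,:3])[0]
    return cv2.projectPoints(np.array(P,float),r,T[:3,3],K,D)[0].reshape(-1,2)
def find(n,t):
    T=np.array(calibration(n)['T'])
    return [(round(d['score'],2),(T[:3,:3]@np.array(d['xyz'])+T[:3,3]).round(3).tolist()) for d in models.find_in(n,t)[:2]]
E
python3 - <<'E'
from h import *
print(readout.get_obs())
snap('top','top0.png'); 
for t in 'pan grinder socket bottle wrench jar cup slab brush stonebox'.split(): print(t,find('top',t))
snap('scene','scene0.png')
for t in 'pan grinder socket'.split(): print(t,find('scene',t))
for n in('top','scene'): print(np.array(calibration(n)['T']).round(3))
E
```

```text
{'clock': 0.0, 'joint_positions': array([-1.18180260e+00,  1.16504925e-01,  1.44227670e+00,  2.30494191e-05,
        1.58399747e+00, -3.78102008e-02]), 'joint_vel': array([-8.99633720e-05,  4.72485874e-04, -5.31291553e-04, -1.99831175e-03,
       -1.21189645e-03,  4.37659673e-04]), 'joint_torque': array([-1.45254671e-04, -7.21255589e+01, -6.22609663e+01,  7.79658230e-02,
        2.38491845e-02, -9.63370030e-05]), 'eef_pos': array([ 0.27932887, -0.61423447,  0.19478532]), 'orientation': array([-5.86113462e-04,  9.77315881e-01,  2.11786018e-01, -9.22838727e-05]), 'ft_force': array([-0.65437595,  0.64917519,  0.10501984]), 'ft_torque': array([-0.04927061,  0.01301756, -0.03304435]), 'grip_force': 0.0, 'finger_gap': 0.09328139482612181}
pan [(0.63, [0.487, -0.201, 0.009])]
grinder [(0.58, [0.735, 0.006, 0.156])]
socket [(0.7, [0.53, 0.091, 0.059]), (0.46, [0.61, 0.411, 0.038])]
bottle [(0.88, [0.468, 0.308, 0.108]), (0.3, [0.528, 0.091, 0.057])]
wrench [(0.59, [0.387, 0.196, 0.01]), (0.43, [0.491, -0.202, 0.006])]
jar []
cup [(0.7, [0.709, -0.37, 0.044])]
slab [(0.82, [0.545, -0.473, 0.008])]
brush [(0.8, [0.322, 0.409, 0.012])]
stonebox [(0.88, [0.607, 0.413, 0.037])]
pan [(0.81, [0.483, -0.214, 0.005])]
grinder [(0.74, [0.767, -0.082, 0.172])]
socket [(0.82, [0.533, 0.089, 0.039]), (0.38, [0.73, -0.265, 0.064])]
[[ 0.02  -0.997  0.07   0.422]
 [-1.    -0.02   0.004 -0.044]
 [-0.003 -0.07  -0.998  1.382]
 [ 0.     0.     0.     1.   ]]
[[ 0.808  0.485 -0.335  0.875]
 [ 0.59  -0.676  0.443 -0.482]
 [-0.012 -0.555 -0.832  0.935]
 [ 0.     0.     0.     1.   ]]
```

View pics/top0.png

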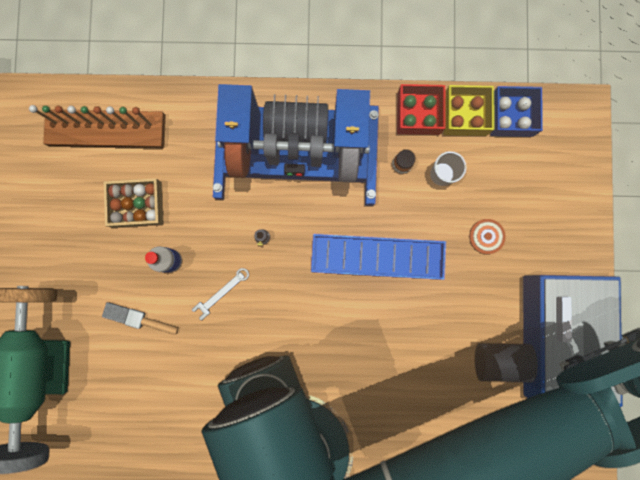

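View pics/scene0.png

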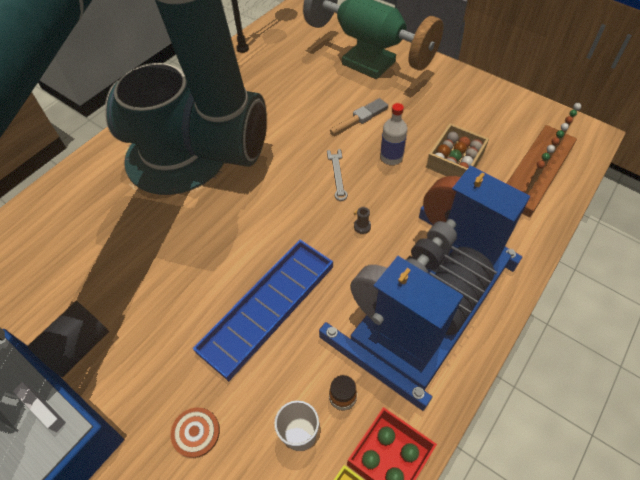

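The top view shows the pan at corners near (313,235), (446,242), (443,279) and (311,273). The socket is at (262,237), the feet fronts are near (218,193) and (371,200), and the jar is at (404,159). I'll zoom in next to measure these precisely.

Run:
```python
from h import *
a=cv2.imread('pics/top0.png')[150:285,200:460]
cv2.imwrite('pics/c1.png',cv2.resize(a,None,fx=3.07,fy=3.07,interpolation=cv2.INTER_CUBIC))
a=cv2.imread('pics/scene0.png')[170:410,190:540]
cv2.imwrite('pics/c2.png',cv2.resize(a,None,fx=2.28,fy=2.28,interpolation=cv2.INTER_CUBIC))
```

```text
(no output)
```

View pics/c1.png

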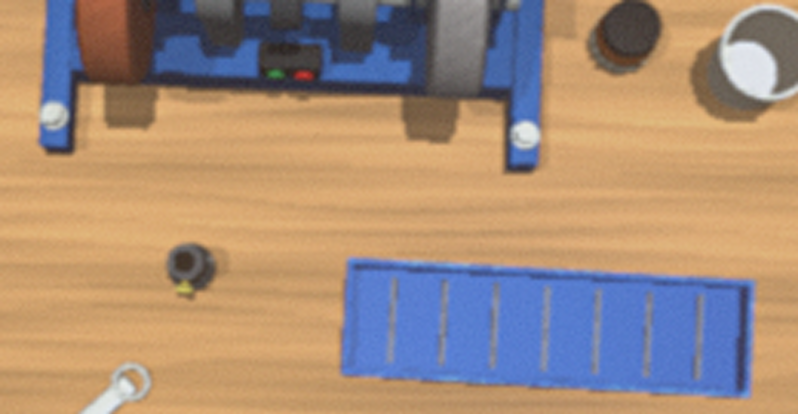

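View pics/c2.png

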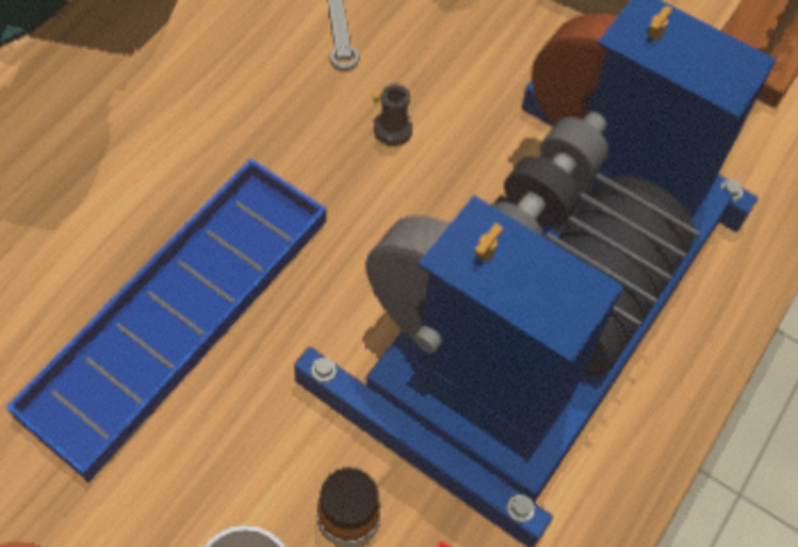

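Run:
```python
from h import *
t=lambda L:(np.array(L,float)+.5)/3.07-.5+[200,150]
s=lambda L:(np.array(L,float)+.5)/2.28-.5+[190,170]
P=ray('top',t([(349,259),(753,281),(749,397),(342,374)]),.026);print('pan',P.round(3).tolist(),P.mean(0))
print([np.linalg.norm(P[i]-P[i-1]).round(3) for i in range(4)])
Q=ray('scene',s([(251,161),(325,208),(88,470),(11,407)]),.026);print('panS',Q.round(3).tolist(),Q.mean(0))
F=ray('top',t([(42,145),(72,146),(507,163),(538,164)]),.04);print('feet',F.round(3).tolist())
print('gap',np.linalg.norm(F[1]-F[2]),np.linalg.norm(F[0]-F[3]))
G=ray('top',t([(78,87),(505,100)]),0);print('face bottom',G.round(3).tolist())
print('rfootS',ray('scene',s([(309,348),(297,362)]),.04).round(3).tolist())
print('sock',ray('top',t([(186,265)]),.06),ray('scene',s([(396,92)]),.06),ray('scene',s([(393,130)]),.01),)
print('jar',ray('top',t([(632,28)]),.065),'wrench end',ray('top',t([(132,382)]),.01))
```

```text
pan [[0.54, -0.036, 0.026], [0.529, -0.363, 0.026], [0.435, -0.36, 0.026], [0.447, -0.032, 0.026]] [ 0.48771063 -0.19779583  0.026     ]
[np.float64(0.093), np.float64(0.327), np.float64(0.094), np.float64(0.328)]
panS [[0.447, -0.034, 0.026], [0.538, -0.036, 0.026], [0.529, -0.361, 0.026], [0.436, -0.359, 0.026]] [ 0.48750104 -0.19751589  0.026     ]
feet [[0.626, 0.213, 0.04], [0.626, 0.189, 0.04], [0.619, -0.162, 0.04], [0.618, -0.186, 0.04]]
gap 0.35029339323861075 0.39942508889074785
face bottom [[0.681, 0.192, 0.0], [0.677, -0.163, 0.0]]
rfootS [[0.617, -0.167, 0.04], [0.616, -0.183, 0.04]]
sock [[0.52986132 0.09220715 0.06      ]] [[0.52841364 0.09750915 0.06      ]] [[0.53349018 0.08831677 0.01      ]]
jar [[ 0.7250409  -0.25711688  0.065     ]] wrench end [[0.43744341 0.13882593 0.01      ]]
```

Request:
{"api": "servo_tool", "payload": {"plan": [[0,0,0,0,0,0.142],[0,0,0,0,0,0.142],[0,0,0,0,0,0.142],[11,-40,0,0,0,0],[11,-40,0,0,0,0],[11,-40,0,0,0,0],[11,-40,0,0,0,0],[11,-40,0,0,0,0],[11,-40,0,0,0,0],[11,-40,0,0,0,0],[11,-40,0,0,0,0],[11,-40,0,0,0,0],[11,-40,0,0,0,0],[11,-40,0,0,0,0],[11,-40,0,0,0,0],[4,-17,0,0,0,0],[0,0,0,0,0,0]], "grip": 1}}

```text
clock: 2.45
eef_pos: [0.4154, -0.1156, 0.1958]
orientation: [-0.0, 1.0, 0.002, 0.0]
ft_force: [0.4, -0.3, -0.7]
finger_gap: 0.0009
grip_force: 0.0
```

Request:
{"api": "servo_tool", "payload": {"plan": [[0,0,40,0,0,0],[0,0,40,0,0,0],[0,0,40,0,0,0],[0,0,40,0,0,0],[0,0,16,0,0,0],[0,0,8,0,0,0],[8,0,0,0,0,0],[6,0,0,0,0,0],[5,0,0,0,0,0],[5,0,0,0,0,0],[5,0,0,0,0,0],[5,0,0,0,0,0],[5,0,0,0,0,0],[5,0,0,0,0,0],[5,0,0,0,0,0],[5,0,0,0,0,0],[5,0,0,0,0,0],[5,0,0,0,0,0],[5,0,0,0,0,0],[0,0,0,0,0,0]]}}

```text
clock: 4.45
eef_pos: [0.4845, -0.1173, 0.0115]
orientation: [-0.0, 1.0, 0.0, -0.0]
ft_force: [-0.9, -0.2, -0.9]
finger_gap: 0.0005
grip_force: 0.0
```

```bash
cat >> h.py <<'E'
def panfit(p0,n=('top','scene')):
    """refine pan pose (x,y,yaw) by matching projected outline with blue mask; pan body colour"""
    from scipy.optimize import minimize
    ms=[]
    for c in n:
        im=get_image(c); h=cv2.cvtColor(im,cv2.COLOR_RGB2HSV)
        ms.append(((h[...,0]>105)&(h[...,0]<125)&(h[...,1]>120)).astype(np.uint8)); last=im
        cv2.imwrite('pics/last_%s.png'%c,im[:,:,::-1])
    def poly(c,p):
        x,y,t=p;R=np.array([[np.cos(t),-np.sin(t)],[np.sin(t),np.cos(t)]])
        q=np.array([(a,b) for a in(-.0475,.0475) for b in(-.165,.165)])@R.T+[x,y]
        uv=proj(c,[(*v,z) for v in q for z in(0,.026)])
        return cv2.convexHull(uv.astype(np.float32)).reshape(-1,2)
    def cost(p):
        s=0
        for c,m in zip(n,ms):
            k=np.zeros(m.shape,np.uint8);cv2.fillConvexPoly(k,np.round(poly(c,p)*16).astype(np.int32),1,cv2.LINE_8,4)
            d=cv2.dilate(k,np.ones((9,9),np.uint8))
            s+=((k==1)&(m==0)).sum()+.7*((d==1)&(k==0)&(m==1)).sum()
        return s
    p0=np.array(p0,float);S=np.vstack([p0]+[p0+e for e in np.diag([.02,.02,.12])])
    best=minimize(cost,p0,method='Nelder-Mead',options=dict(initial_simplex=S,xatol=1e-4,fatol=1))
    best=minimize(cost,best.x,method='Nelder-Mead',options=dict(initial_simplex=np.vstack([best.x]+[best.x+e for e in np.diag([-.008,-.008,.05])])))
    return best.x,best.fun
G=np.array([.681,.012]);GY=-.0175
def rep(p):
    R=np.array([[np.cos(GY),-np.sin(GY)],[np.sin(GY),np.cos(GY)]])
    loc=lambda w:((np.array(w)-G)@R*1000).round(1).tolist()
    c,s=np.cos(p[2]),np.sin(p[2]);M=np.array([[c,-s],[s,c]])
    print('pan',p[:2].round(4),'yawdeg',np.degrees(p[2]).round(2),'in grinder mm',loc(p[:2]),'phi',np.degrees(GY-p[2]).round(2))
    for nm,o in dict(BL=(.0475,.165),BR=(.0475,-.165),FL=(-.0475,.165),FR=(-.0475,-.165),R=(0,-.165)).items():
        w=p[:2]+M@np.array(o);print(nm,w.round(4),loc(w))
    d=M.T@(np.array([.532,.0915])-p[:2]);print('post in pan frame',(d*1000).round(1),'foot corner',(M.T@(np.array([.619,-.165])-p[:2])*1000).round(1))
    print(loc([.532,.0915]))
E
python3 - <<'E'
from h import *
p,f=panfit([.505,-.195,-.28]);print(f);rep(p)
E
```

```text
7048.8
pan [ 0.4836 -0.1978] yawdeg -0.76 in grinder mm [-193.7, -213.3] phi -0.24
BL [ 0.5333 -0.0335] [-146.9, -48.1]
BR [ 0.5289 -0.3635] [-145.5, -378.1]
FL [ 0.4383 -0.0322] [-241.9, -48.5]
FR [ 0.4339 -0.3622] [-240.5, -378.5]
R [ 0.4814 -0.3628] [-193.0, -378.3]
post in pan frame [ 44.5 290. ] foot corner [134.9  34.6]
[-150.4, 76.9]
```

View pics/last_scene.png

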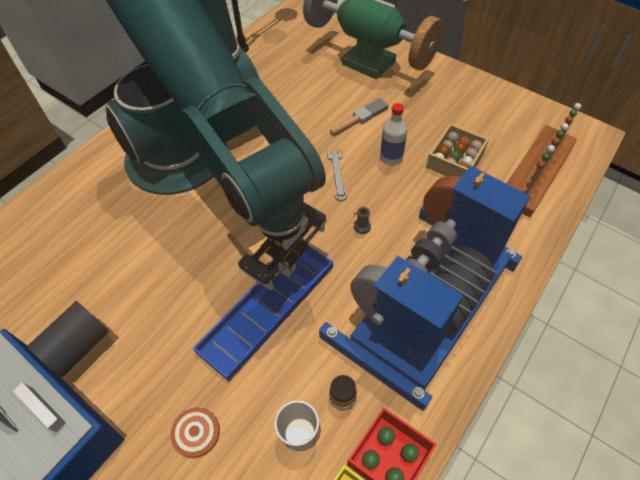

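Run:
```python
from h import *
o=readout.get_obs();print(o['eef_pos'],o['ft_force'],o['clock'])
print(proj('scene',[o['eef_pos'],[.443,-.1175,.026],[.443,-.1175,0]]))
a=cv2.imread('pics/last_scene.png')[215:385,185:345]
b=cv2.imread('pics/last_top.png')[190:310,280:460]
a=cv2.resize(a,(480,510),interpolation=cv2.INTER_CUBIC);b=cv2.resize(b,(320,213));o=np.zeros((510,800,3),np.uint8);o[:,:480]=a;o[:213,480:]=b
cv2.imwrite('pics/c3.png',o)
```

```text
[ 0.48397738 -0.11726765  0.01146036] [-0.67771918  0.48615267  0.00794553] 4.55
[[290.12391746 278.01980882]
 [274.86725347 265.20020125]
 [276.13573238 271.24480301]]
```

View pics/c3.png

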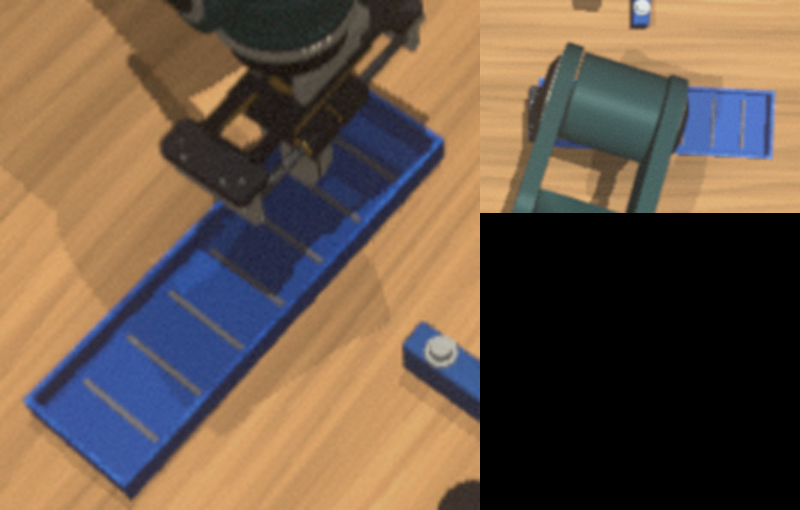

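The finger came down inside the pan, over the front wall, and the pan has not moved. I'll lift straight out, go back outside the wall and confirm the pose before pushing.

Request:
{"api": "servo_tool", "payload": {"plan": [[0,0,-15,0,0,0],[0,0,-20,0,0,0],[0,0,-20,0,0,0],[0,0,0,0,0,0],[-25,0,0,0,0,0],[-25,0,0,0,0,0],[-25,0,0,0,0,0],[0,0,0,0,0,0],[0,0,20,0,0,0],[0,0,20,0,0,0],[0,0,13,0,0,0],[0,0,0,0,0,0],[0,0,0,0,0,0]]}}

```text
clock: 5.85
eef_pos: [0.4093, -0.1174, 0.0139]
orientation: [-0.0, 1.0, 0.0, -0.0]
ft_force: [0.1, 1.3, 0.3]
finger_gap: 0.0008
grip_force: 0.0
```

Request:
{"api": "servo_tool", "payload": {"plan": [[5,0,0,0,0,0],[5,0,0,0,0,0],[5,0,0,0,0,0],[5,0,0,0,0,0],[5,0,0,0,0,0],[5,0,0,0,0,0]]}}

```text
clock: 6.45
eef_pos: [0.4395, -0.1173, 0.0135]
orientation: [-0.0, 1.0, 0.0, -0.0]
ft_force: [-0.3, 0.2, -0.2]
finger_gap: 0.0007
grip_force: 0.0
```

Request:
{"api": "servo_tool", "payload": {"plan": [[5,0,0,0,0,0],[5,0,0,0,0,0],[5,0,0,0,0,0]]}}

```text
clock: 6.75
eef_pos: [0.4544, -0.1173, 0.0135]
orientation: [-0.0, 1.0, 0.0, -0.0]
ft_force: [0.1, -0.3, -0.2]
finger_gap: 0.0003
grip_force: 0.0
```

Request:
{"api": "servo_tool", "payload": {"plan": [[5,0,0,0,0,0],[5,0,0,0,0,0],[5,0,0,0,0,0]]}}

```text
clock: 7.05
eef_pos: [0.4694, -0.1173, 0.0135]
orientation: [-0.0, 1.0, 0.0, 0.0]
ft_force: [-0.7, -0.0, 0.4]
finger_gap: 0.0006
grip_force: 0.0
```

Run:
```python
from h import *
p,f=panfit([.495,-.195,-.15],('scene',));print(f);rep(p);print(readout.get_obs()['eef_pos'])
```

```text
2921.8
pan [ 0.4837 -0.1952] yawdeg -4.91 in grinder mm [-193.6, -210.7] phi 3.9
BL [ 0.5451 -0.0349] [-135.0, -49.3]
BR [ 0.5169 -0.3637] [-157.5, -378.5]
FL [ 0.4505 -0.0268] [-229.8, -42.8]
FR [ 0.4223 -0.3556] [-252.3, -372.0]
R [ 0.4696 -0.3596] [-204.9, -375.3]
post in pan frame [ 23.6 289.8] foot corner [132.2  41.7]
[-150.4, 76.9]
[ 0.46995281 -0.1173543   0.01360742]
```

Run:
```python
from h import *
a=cv2.imread('pics/last_scene.png')[215:385,185:345]
a=cv2.resize(a,(480,510),interpolation=cv2.INTER_CUBIC)
w=get_image('wrist')[:,:,::-1]; o=np.zeros((510,800,3),np.uint8);o[:,:480]=a;o[:240,480:]=cv2.resize(w,(320,240))
o[250:490,480:]=cv2.resize(get_image('top')[180:330:,270:470,::-1],(320,240))
cv2.imwrite('pics/c4.png',o)
```

```text
(no output)
```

View pics/c4.png

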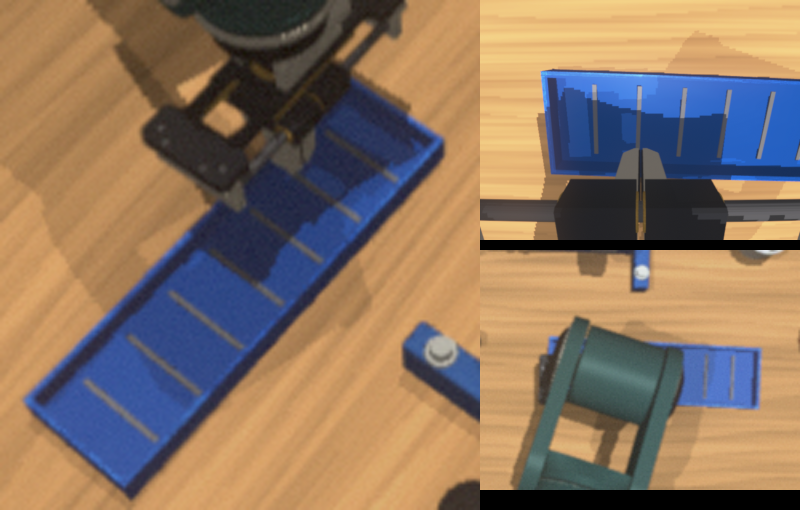

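Run:
```python
from h import *
o=readout.get_obs();e=o['eef_pos'];print(e,o['ft_force'],o['ft_torque'])
w=get_image('wrist');cv2.imwrite('pics/w1.png',w[:,:,::-1])
print(np.array(calibration('wrist')['T']).round(3))
for n in('wrist','scene'):
  print(n,proj(n,[e,e+[0,0,.02],[.443,-.1175,.026],[.443,-.1175,0],[.45,-.034,.026],[.543,-.036,.026]]).round(1).tolist())
g=w[:,320-3:320+3].mean(1).astype(int)
s=get_image('scene')
o=np.zeros((560,800,3),np.uint8)
o[:240,:400]=w[240:480,120:520,::-1]
o[:560,400:]=cv2.resize(s[230:300,260:310,::-1],(400,560),interpolation=cv2.INTER_CUBIC)
cv2.imwrite('pics/c5.png',o)
```

```text
[ 0.46920332 -0.11729245  0.01349295] [-0.67872333  1.54184521  0.29335447] [0.06709839 0.00638857 0.01381416]
[[ 0.001 -0.953 -0.302  0.553]
 [-1.    -0.001 -0.002 -0.116]
 [ 0.002  0.302 -0.953  0.202]
 [ 0.     0.     0.     1.   ]]
wrist [[321.9, 292.5], [322.1, 311.3], [322.4, 354.6], [322.1, 327.8], [143.5, 340.9], [120.0, 135.7]]
scene [[284.8, 274.1], [283.9, 269.4], [274.9, 265.2], [276.1, 271.2], [301.0, 240.9], [334.0, 262.2]]
```

View pics/c5.png

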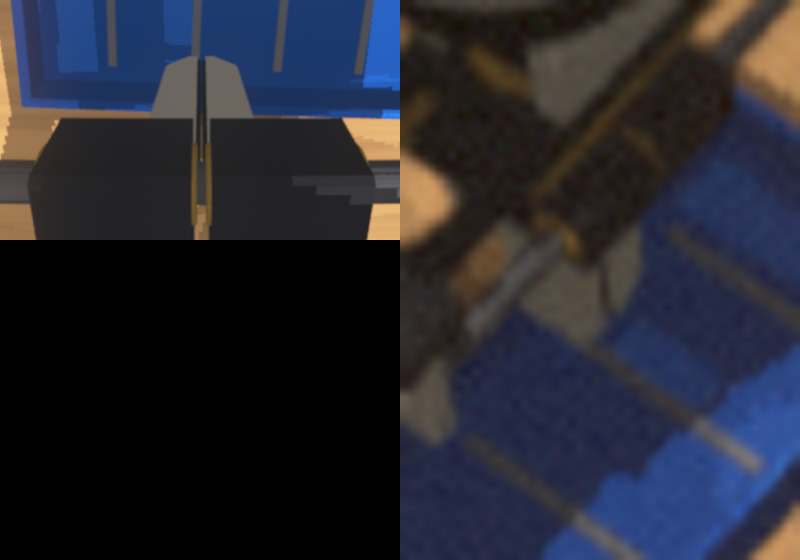

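The projections agree: the tip is inside the pan and met no force, so only the upper part of the finger seems to make contact. I'll lift out again and push with the tip right at the bench.

Request:
{"api": "servo_tool", "payload": {"plan": [[0,0,-20,0,0,0],[0,0,-20,0,0,0],[0,0,0,0,0,0],[-25,0,0,0,0,0],[-25,0,0,0,0,0],[-8,0,0,0,0,0],[0,0,0,0,0,0],[0,0,20,0,0,0],[0,0,20,0,0,0],[0,0,6,0,0,0],[0,0,4,0,0,0],[0,0,0,0,0,0]]}}

```text
clock: 8.5
eef_pos: [0.4113, -0.1174, 0.0036]
orientation: [-0.0, 1.0, 0.0, -0.0]
ft_force: [0.1, -0.6, -0.1]
finger_gap: 0.0004
grip_force: 0.0
```

Request:
{"api": "servo_tool", "payload": {"plan": [[5,0,0,0,0,0],[5,0,0,0,0,0],[5,0,0,0,0,0],[5,0,0,0,0,0],[5,0,0,0,0,0],[5,0,0,0,0,0],[4,0,0,0,0,0]]}}

```text
clock: 9.2
eef_pos: [0.4455, -0.1174, 0.0035]
orientation: [-0.0, 1.0, 0.0, -0.0]
ft_force: [-0.0, 0.4, -0.4]
finger_gap: 0.0007
grip_force: 0.0
```

Run:
```python
from h import *
p,f=panfit([.487,-.196,-.05],('scene',));print(f);rep(p);o=readout.get_obs();print(o['eef_pos'],o['ft_force'])
c=models.find_in;get_image('top');print(find('top','pan'))
```

```text
2380.0
pan [ 0.4808 -0.1963] yawdeg -3.14 in grinder mm [-196.6, -211.8] phi 2.14
BL [ 0.5372 -0.0342] [-142.9, -48.7]
BR [ 0.5192 -0.3637] [-155.2, -378.4]
FL [ 0.4424 -0.0289] [-237.9, -45.1]
FR [ 0.4243 -0.3584] [-250.2, -374.9]
R [ 0.4717 -0.3611] [-202.7, -376.7]
post in pan frame [ 35.4 290.2] foot corner [136.3  38.8]
[-150.4, 76.9]
[ 0.44579741 -0.11735487  0.00355896] [-0.35649314  0.10893059  0.20776935]
[(0.75, [0.502, -0.279, 0.005])]
```

Run:
```python
from h import *
a=cv2.imread('pics/scene0.png');b=cv2.imread('pics/last_scene.png')
def hb(i): 
    h=cv2.cvtColor(i,cv2.COLOR_BGR2HSV);return (h[...,0]>105)&(h[...,0]<125)&(h[...,1]>120)
A,B=hb(a),hb(b)
for y in(350,360,370): print('row',y,np.flatnonzero(A[y,180:260])[[0,-1]]+180,np.flatnonzero(B[y,180:260])[[0,-1]]+180)
for x in(310,320,328): print('col',x,np.flatnonzero(A[200:320,x])[[0,-1]]+200,np.flatnonzero(B[200:320,x])[[0,-1]]+200)
```

```text
row 350 [195 251] [195 251]
row 360 [206 242] [206 242]
row 370 [218 232] [218 232]
col 310 [247 286] [247 286]
col 320 [254 275] [254 275]
col 328 [259 267] [259 267]
```

Request:
{"api": "servo_tool", "payload": {"plan": [[4,0,0,0,0,0],[4,0,0,0,0,0],[4,0,0,0,0,0],[0,0,0,0,0,0]]}}

```text
clock: 9.75
eef_pos: [0.4575, -0.1173, 0.0036]
orientation: [0.0, 1.0, 0.0, 0.0]
ft_force: [0.1, -0.5, -0.1]
finger_gap: 0.0002
grip_force: 0.0
```

```bash
cat >> h.py <<'E'
def moved():
    a=cv2.imread('pics/scene0.png');b=snap('scene','m.png')[:,:,::-1]
    def hb(i): 
        h=cv2.cvtColor(np.ascontiguousarray(i),cv2.COLOR_BGR2HSV);return (h[...,0]>105)&(h[...,0]<125)&(h[...,1]>120)
    A,B=hb(a),hb(b)
    for y in(350,360,370): print('row',y,np.flatnonzero(A[y,180:260])[[0,-1]]+180,np.flatnonzero(B[y,180:260])[[0,-1]]+180)
    for x in(310,320,328): print('col',x,np.flatnonzero(A[200:320,x])[[0,-1]]+200,np.flatnonzero(B[200:320,x])[[0,-1]]+200)
E
python3 - <<'E'
from h import *
moved();o=readout.get_obs();print(o['eef_pos'],o['ft_force'],o['joint_torque'])
w=get_image('wrist');s=cv2.imread('pics/m.png')
o=np.zeros((560,800,3),np.uint8)
o[:240,:400]=w[240:480,120:520,::-1]
o[:560,400:]=cv2.resize(s[230:300,260:310],(400,560),interpolation=cv2.INTER_CUBIC)
cv2.imwrite('pics/c6.png',o)
E
```

```text
row 350 [195 251] [195 251]
row 360 [206 242] [206 242]
row 370 [218 232] [218 232]
col 310 [247 286] [257 286]
col 320 [254 275] [254 275]
col 328 [259 267] [259 267]
[ 0.4571701  -0.11729271  0.0035014 ] [0.11731536 0.408589   0.53323012] [ 9.62253101e-02 -3.86540544e+01 -5.77323031e+01  4.69742180e-02
 -1.37059526e-01  3.38036881e-02]
```

View pics/c6.png

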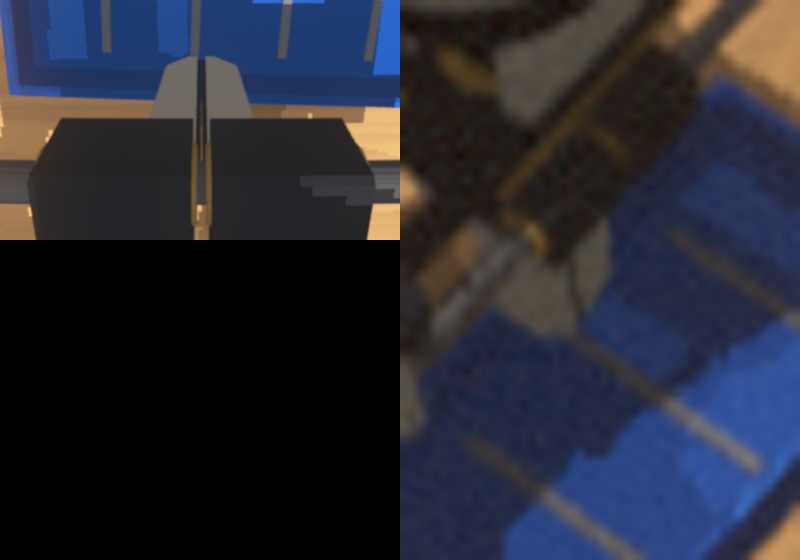

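Run:
```python
from h import *
e=readout.get_obs()['eef_pos']
for x in (.44,.457):
  for z in(.0035,.02,.035,.05): print(x,z,proj('scene',[[x,-.117,z]]).round(1),proj('top',[[x,-.117,z]]).round(1),proj('wrist',[[x,-.117,z]]).round(1))
print(proj('wrist',[[.443,-.117,.026],[.443,-.117,0],[.5376,-.12,.026],[.5376,-.12,0]]))
```

```text
0.44 0.0035 [[275.1 269.6]] [[344.8 275.1]] [[321.3 324.8]]
0.44 0.02 [[274.3 265.8]] [[345.2 275.1]] [[321.3 342.2]]
0.44 0.035 [[273.5 262.2]] [[345.5 275. ]] [[321.4 360.6]]
0.44 0.05 [[272.7 258.5]] [[345.8 274.9]] [[321.5 382.2]]
0.457 0.0035 [[281.  273.5]] [[344.9 268.4]] [[321.3 293. ]]
0.457 0.02 [[280.2 269.7]] [[345.3 268.2]] [[321.4 308.3]]
0.457 0.035 [[279.6 266.1]] [[345.6 268.1]] [[321.5 324.5]]
0.457 0.05 [[278.8 262.5]] [[345.9 267.9]] [[321.6 343.6]]
[[321.37728416 343.26227165]
 [321.24861807 316.01573752]
 [329.80560643 118.63251426]
 [328.52064312 117.38914659]]
```

The tip really is inside the front wall, and the wall did not resist it. I'll test whether the back wall responds.

Request:
{"api": "servo_tool", "payload": {"plan": [[8,0,0,0,0,0],[8,0,0,0,0,0],[8,0,0,0,0,0],[8,0,0,0,0,0],[8,0,0,0,0,0],[8,0,0,0,0,0],[8,0,0,0,0,0],[8,0,0,0,0,0],[8,0,0,0,0,0],[8,0,0,0,0,0]]}}

```text
clock: 10.85
eef_pos: [0.5377, -0.1173, 0.0035]
orientation: [0.0, 1.0, 0.0, -0.0]
ft_force: [-0.4, -0.0, -0.3]
finger_gap: 0.0004
grip_force: 0.0
```

Run:
```python
from h import *
moved();o=readout.get_obs();print(o['eef_pos'],o['ft_force'],o['clock'])
```

```text
row 350 [195 251] [195 251]
row 360 [206 242] [206 242]
row 370 [218 232] [218 232]Traceback (most recent call last):
  File "<stdin>", line 2, in <module>
  File "h.py", line 58, in moved
    for x in(310,320,328): print('col',x,np.flatnonzero(A[200:320,x])[[0,-1]]+200,np.flatnonzero(B[200:320,x])[[0,-1]]+200)
                                                                                  ~~~~~~~~~~~~~~~~~~~~~~~~~~~~^^^^^^^^
IndexError: index 0 is out of bounds for axis 0 with size 0
```

Request:
{"api": "servo_tool", "payload": {"plan": [[0,0,-25,0,0,0],[0,0,-25,0,0,0],[-10,0,-5,0,0,0],[-30,0,0,0,0,0],[-30,0,0,0,0,0],[-30,0,0,0,0,0],[-30,0,0,0,0,0],[0,0,0,0,0,0],[0,0,25,0,0,0],[0,0,20,0,0,0],[0,0,8,0,0,0],[0,0,3,0,0,0],[0,0,0,0,0,0],[8,0,0,0,0,0],[8,0,0,0,0,0],[8,0,0,0,0,0],[8,0,0,0,0,0],[8,0,0,0,0,0],[8,0,0,0,0,0]], "grip": 0.1}}

```text
clock: 12.8
eef_pos: [0.4556, -0.1174, 0.0029]
orientation: [0.0, 1.0, 0.0, -0.0]
ft_force: [-1.7, -0.1, 3.7]
finger_gap: 0.042
grip_force: 1.4
```

Run:
```python
from h import *
o=readout.get_obs();print(o['eef_pos'],o['ft_force'],o['clock'],o['finger_gap']);moved()
```

```text
[ 0.45564455 -0.11741486  0.00293099] [-1.73233546 -0.0579385   3.65199504] 12.8 0.042006921135950274
row 350 [195 251] [195 251]
row 360 [206 242] [206 242]
row 370 [218 232] [218 233]
col 310 [247 286] [248 286]
col 320 [254 275] [254 275]
col 328 [259 267] [259 267]
```

Run:
```python
from h import *
w=get_image('wrist');s=snap('scene','m.png')[:,:,::-1]
o=np.zeros((560,800,3),np.uint8)
o[:240,:400]=w[240:480,120:520,::-1]
o[:560,400:]=cv2.resize(s[230:300,260:310],(400,560),interpolation=cv2.INTER_CUBIC)
o[250:550,:400]=cv2.resize(s[215:365,185:385],(400,300),interpolation=cv2.INTER_CUBIC)
cv2.imwrite('pics/c7.png',o)
```

```text
(no output)
```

View pics/c7.png

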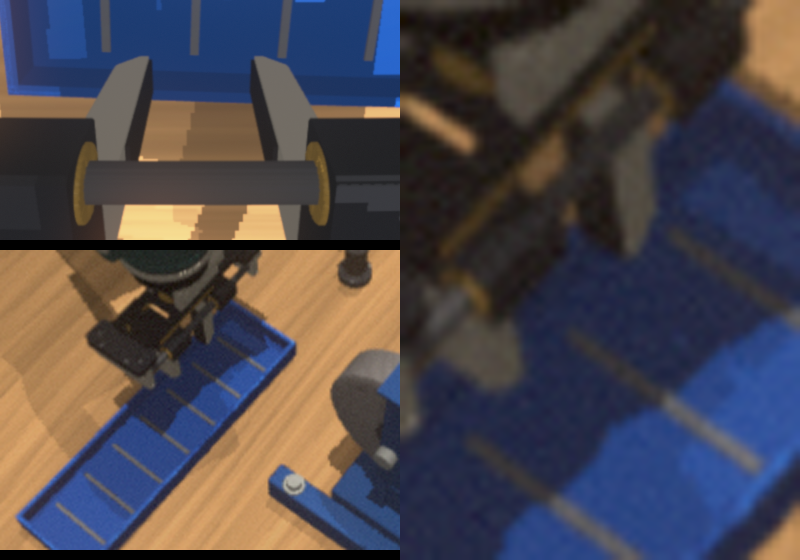

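All ten views are used, so the rest has to be numeric. The new 3.7 N upward force means the fingers are touching either the pan floor or the wall top. I'll tell these apart by stepping forward a little.

Request:
{"api": "servo_tool", "payload": {"plan": [[7,0,0,0,0,0],[7,0,0,0,0,0],[7,0,0,0,0,0],[0,0,0,0,0,0]]}}

```text
clock: 13.35
eef_pos: [0.4767, -0.1173, 0.0025]
orientation: [-0.0, 1.0, 0.001, -0.0]
ft_force: [-0.2, -0.1, 0.1]
finger_gap: 0.0417
grip_force: 0.0
```

Run:
```python
from h import *
moved();o=readout.get_obs();print(o['eef_pos'],o['ft_force'],o['clock'],o['finger_gap'])
```

```text
row 350 [195 251] [195 251]
row 360 [206 242] [206 242]
row 370 [218 232] [218 233]
col 310 [247 286] [248 286]
col 320 [254 275] [264 275]
col 328 [259 267] [259 267]
[ 0.476244   -0.11724459  0.00236101] [0.63534676 0.88559704 0.59290404] 13.4 0.04199307142107002
```

The contact vanished past the wall, so it was the wall top. The effective contact part of the finger starts about 23 mm above the TCP. I'll go back outside and feel for the bench gently in small steps.

Request:
{"api": "servo_tool", "payload": {"plan": [[0,0,-25,0,0,0],[0,0,-25,0,0,0],[-5,0,0,0,0,0],[-25,0,0,0,0,0],[-25,0,0,0,0,0],[-20,0,0,0,0,0],[0,0,0,0,0,0],[0,0,25,0,0,0],[0,0,20,0,0,0],[0,0,5,0,0,0],[0,0,1,0,0,0],[0,0,1,0,0,0],[0,0,0,0,0,0]], "grip": 1}}

```text
clock: 14.7
eef_pos: [0.4015, -0.1175, 0.0013]
orientation: [0.0, 1.0, 0.0, 0.0]
ft_force: [-0.2, -1.3, 0.8]
finger_gap: 0.0009
grip_force: 0.0
```

Request:
{"api": "servo_tool", "payload": {"plan": [[0,0,1,0,0,0],[0,0,1,0,0,0],[0,0,0,0,0,0]]}}

```text
clock: 15.0
eef_pos: [0.4011, -0.1174, -0.0014]
orientation: [0.0, 1.0, 0.0, 0.0]
ft_force: [0.3, 0.8, 0.2]
finger_gap: 0.0003
grip_force: 0.0
```

Request:
{"api": "servo_tool", "payload": {"plan": [[0,0,2,0,0,0],[0,0,2,0,0,0],[0,0,0,0,0,0]]}}

```text
clock: 15.3
eef_pos: [0.4009, -0.1173, -0.0058]
orientation: [-0.0, 1.0, 0.0, -0.0]
ft_force: [-0.5, 0.3, 0.4]
finger_gap: 0.0003
grip_force: 0.0
```

Request:
{"api": "servo_tool", "payload": {"plan": [[0,0,2,0,0,0],[0,0,2,0,0,0],[0,0,0,0,0,0]]}}

```text
clock: 15.6
eef_pos: [0.4008, -0.1173, -0.0098]
orientation: [-0.0, 1.0, 0.0, -0.0]
ft_force: [-0.0, -0.0, -0.2]
finger_gap: 0.0008
grip_force: 0.0
```

Request:
{"api": "servo_tool", "payload": {"plan": [[6,0,0,0,0,0],[6,0,0,0,0,0],[6,0,0,0,0,0],[6,0,0,0,0,0],[6,0,0,0,0,0],[6,0,0,0,0,0],[6,0,0,0,0,0],[6,0,0,0,0,0]]}}

```text
clock: 16.4
eef_pos: [0.4492, -0.1172, -0.0096]
orientation: [-0.0, 1.0, 0.0, -0.0]
ft_force: [-4.4, 0.6, 2.0]
finger_gap: 0.0006
grip_force: 2.1
```

Run:
```python
from h import *
o=readout.get_obs();print(o['eef_pos'],o['ft_force'],o['clock'],o['finger_gap']);moved()
```

```text
[ 0.44922224 -0.11721523 -0.00960166] [-4.41682212  0.59525252  1.99031349] 16.4 0.0005794588434524895
row 350 [195 251] [196 255]
row 360 [206 242] [205 244]
row 370 [218 232] [215 234]
col 310 [247 286] [255 296]
col 320 [254 275] [255 286]
col 328 [259 267] [261 278]
```

Request:
{"api": "servo_tool", "payload": {"plan": [[5,0,0,0,0,0],[5,0,0,0,0,0],[5,0,0,0,0,0],[5,0,0,0,0,0],[5,0,0,0,0,0],[5,0,0,0,0,0],[5,0,0,0,0,0],[5,0,0,0,0,0],[5,0,0,0,0,0],[0,0,0,0,0,0]]}}

```text
clock: 17.45
eef_pos: [0.4947, -0.1173, -0.0094]
orientation: [0.0, 1.0, 0.0, 0.0]
ft_force: [0.2, 0.3, -0.1]
finger_gap: 0.0006
grip_force: 0.0
```

```bash
python3 - <<'E'
s=open('h.py').read()
s=s.replace("cv2.imwrite('pics/last_%s.png'%c,im[:,:,::-1])","ws.append((h[...,0]>4)&(h[...,0]<28)&(h[...,1]>70)&(h[...,2]>60))").replace("    ms=[]","    ms=[];ws=[]").replace("for c,m in zip(n,ms):","for c,m,w in zip(n,ms,ws):").replace("((k==1)&(m==0)).sum()","((k==1)&w).sum()")
open('h.py','w').write(s)
E
python3 - <<'E'
from h import *
for n in (('scene',),('top',),('top','scene')):
    p,f=panfit([.52,-.19,-.33],n);print(n,f,p.round(4))
rep(p);o=readout.get_obs();print(o['eef_pos'],o['ft_force'],o['clock'])
E
```

```text
('scene',) 34.0 [ 0.5262 -0.2078 -0.2971]
('top',) 22.0 [ 0.5292 -0.2069 -0.2866]
('top', 'scene') 145.0 [ 0.5263 -0.2077 -0.2971]
pan [ 0.5263 -0.2077] yawdeg -17.02 in grinder mm [-150.8, -222.3] phi 16.02
BL [ 0.62   -0.0638] [-59.6, -76.9]
BR [ 0.5234 -0.3793] [-150.7, -394.0]
FL [ 0.5292 -0.036 ] [-151.0, -50.6]
FR [ 0.4326 -0.3515] [-242.0, -367.8]
R [ 0.478  -0.3654] [-196.4, -380.9]
post in pan frame [-82.1 287.7] foot corner [76.2 67.9]
[-150.4, 76.9]
[ 0.49414804 -0.11732833 -0.00931253] [ 0.14517767 -0.10088952 -0.20488575] 17.65
```

φ is now 16° with both sides of the corridor clear: about 15 mm to the post disc and 29 mm to the foot corner. Next I'll move to the right end with both fingers spread.

Request:
{"api": "servo_tool", "payload": {"plan": [[-12,0,0,0,0,0],[0,0,-35,0,0,0],[0,0,-35,0,0,0],[-2,38,0,0,0,0],[-2,38,0,0,0,0],[-2,38,0,0,0,0],[-2,38,0,0,0,0],[-2,38,0,0,0,0],[-2,38,0,0,0,0],[-5,42,0,0,0,0],[0,0,0,0,0,-0.1416],[0,0,0,0,0,-0.1416],[0,0,0,0,0,-0.1416],[0,0,0,0,0,-0.1416],[0,0,0,0,0,-0.1416],[0,0,0,0,0,-0.1416],[0,0,0,0,0,-0.1416],[0,0,0,0,0,-0.1416],[0,0,0,0,0,-0.1416],[0,0,0,0,0,0]], "grip": 0.1}}

```text
clock: 19.65
eef_pos: [0.4645, -0.3871, 0.0607]
orientation: [0.0, 0.803, 0.596, -0.0]
ft_force: [-0.1, 0.5, -1.3]
finger_gap: 0.0418
grip_force: 0.0
```

```bash
cat >> h.py <<'E'
def tool(p=None):
    from scipy.spatial.transform import Rotation as Ro
    o=readout.get_obs();q=o['orientation'];R=Ro.from_quat([*q[1:],q[0]]).as_matrix()
    print('tcp',o['eef_pos'].round(4),'yaw',np.degrees(np.arctan2(R[1,0],R[0,0])).round(2),'F',o['ft_force'].round(1),'t',o['clock'],'gap',o['finger_gap'].round(4))
    if p is not None:
        c,s=np.cos(p[2]),np.sin(p[2]);print('tcp in pan mm',(np.array([[c,s],[-s,c]])@(o['eef_pos'][:2]-p[:2])*1000).round(1))
    return o,R
E
python3 - <<'E'
from h import *
for n in (('top','scene'),('scene',)):
    p,f=panfit([.526,-.208,-.29],n);print(n,f,p.round(4))
rep(p);tool(p)
E
```

```text
('top', 'scene') 238.4 [ 0.5275 -0.2067 -0.2938]
('scene',) 40.0 [ 0.5261 -0.2076 -0.2974]
pan [ 0.5261 -0.2076] yawdeg -17.04 in grinder mm [-151.1, -222.3] phi 16.04
BL [ 0.6198 -0.0638] [-59.8, -76.9]
BR [ 0.5231 -0.3793] [-151.0, -394.0]
FL [ 0.529 -0.036] [-151.1, -50.6]
FR [ 0.4323 -0.3515] [-242.3, -367.8]
R [ 0.4777 -0.3654] [-196.7, -380.9]
post in pan frame [-82.  287.7] foot corner [76.4 68. ]
[-150.4, 76.9]Traceback (most recent call last):
  File "<stdin>", line 4, in <module>
  File "h.py", line 62, in tool
    print('tcp',o['eef_pos'].round(4),'yaw',np.degrees(np.arctan2(R[1,0],R[0,0])).round(2),'F',o['ft_force'].round(1),'t',o['clock'],'gap',o['finger_gap'].round(4))
                                                                                                                                           ^^^^^^^^^^^^^^^^^^^^^
AttributeError: 'float' object has no attribute 'round'
```

Request:
{"api": "servo_tool", "payload": {"plan": [[0,0,20,0,0,0],[0,0,20,0,0,0],[0,0,18,0,0,0],[0,0,12,0,0,0],[0,0,0,0,0,0],[0,0,0,0,0,0],[7,0,0,0,0,0],[7,0,0,0,0,0],[7,0,0,0,0,0],[7,0,0,0,0,0],[7,0,0,0,0,0],[7,0,0,0,0,0],[7,0,0,0,0,0],[7,0,0,0,0,0],[7,0,0,0,0,0],[7,0,0,0,0,0],[0,0,0,0,0,0]]}}

```text
clock: 21.5
eef_pos: [0.4862, -0.3196, -0.0089]
orientation: [0.0, 0.803, 0.596, 0.0]
ft_force: [-0.3, 0.2, 0.4]
finger_gap: 0.0421
grip_force: 0.0
```

```bash
sed -i "s/o\['finger_gap'\].round(4)/round(o['finger_gap'],4)/" h.py
python3 - <<'E'
from h import *
for n in (('top','scene'),('scene',)):
    p,f=panfit([.54,-.155,-.29],n);print(n,f,p.round(4))
rep(p);tool(p)
E
```

```text
('top', 'scene') 219.5 [ 0.544  -0.1557 -0.3044]
('scene',) 66.4 [ 0.5423 -0.1548 -0.301 ]
pan [ 0.5423 -0.1548] yawdeg -17.24 in grinder mm [-135.8, -169.2] phi 16.24
BL [ 0.6366 -0.0113] [-44.0, -24.1]
BR [ 0.5388 -0.3265] [-136.3, -340.9]
FL [0.5459 0.0168] [-135.2, 2.5]
FR [ 0.448  -0.2983] [-227.5, -314.4]
R [ 0.4934 -0.3124] [-181.9, -327.6]
post in pan frame [-82.9 232.2] foot corner [76.3 13. ]
[-150.4, 76.9]
tcp [ 0.4856 -0.32   -0.0095] yaw 73.08 F [-0.7  0.5  0.5] t 21.65 gap 0.0418
tcp in pan mm [  -5.2 -174.6]
```

Request:
{"api": "servo_tool", "payload": {"plan": [[8,0,0,0,0,0],[8,0,0,0,0,0],[8,0,0,0,0,0],[8,0,0,0,0,0],[8,0,0,0,0,0],[8,0,0,0,0,0],[8,0,0,0,0,0],[8,0,0,0,0,0],[8,0,0,0,0,0],[8,0,0,0,0,0],[0,0,0,0,0,0]]}}

```text
clock: 22.75
eef_pos: [0.5093, -0.2427, -0.0095]
orientation: [-0.0, 0.803, 0.596, 0.0]
ft_force: [0.7, 0.2, 0.7]
finger_gap: 0.0415
grip_force: 0.0
```

Run:
```python
from h import *
for n in (('top','scene'),('scene',),('top',)):
    p,f=panfit([.565,-.08,-.3],n);print(n,f,p.round(4))
    if n==('scene',): rep(p);tool(p)
```

```text
('top', 'scene') 275.29999999999995 [ 0.568  -0.0782 -0.3101]
('scene',) 169.5 [ 0.5659 -0.0769 -0.2972]
pan [ 0.5659 -0.0769] yawdeg -17.03 in grinder mm [-113.6, -90.9] phi 16.02
BL [0.6596 0.0669] [-22.4, 54.6]
BR [ 0.563  -0.2486] [-113.5, -262.6]
FL [0.5688 0.0948] [-113.7, 80.8]
FR [ 0.4721 -0.2208] [-204.8, -236.4]
R [ 0.5175 -0.2347] [-159.1, -249.5]
post in pan frame [-81.7 151.1] foot corner [ 76.6 -68.7]
[-150.4, 76.9]
tcp [ 0.509  -0.2437 -0.0094] yaw 73.08 F [-0.8  0.1 -0.2] t 22.9 gap 0.042
tcp in pan mm [  -5.5 -176.1]
('top',) 7.0 [ 0.5694 -0.0783 -0.2982]
```

Request:
{"api": "servo_tool", "payload": {"plan": [[8,0,0,0,0,0],[8,0,0,0,0,0],[8,0,0,0,0,0],[8,0,0,0,0,0],[8,0,0,0,0,0],[8,0,0,0,0,0],[8,0,0,0,0,0],[4,0,0,0,0,0],[0,0,0,0,0,0]]}}

```text
clock: 23.85
eef_pos: [0.5266, -0.1856, -0.0095]
orientation: [-0.0, 0.803, 0.596, 0.0]
ft_force: [-0.6, 0.8, -0.3]
finger_gap: 0.0414
grip_force: 0.0
```

Run:
```python
from h import *
for n in (('top','scene'),('scene',),('top',)):
    p,f=panfit([.584,-.02,-.3],n);print(n,f,p.round(4))
    if n==('scene',): rep(p);tool(p)
```

```text
('top', 'scene') 248.59999999999997 [ 0.5849 -0.0218 -0.3141]
('scene',) 180.7 [ 0.5837 -0.0202 -0.3047]
pan [ 0.5837 -0.0202] yawdeg -17.46 in grinder mm [-96.8, -33.9] phi 16.45
BL [0.6785 0.123 ] [-4.5, 110.9]
BR [ 0.5795 -0.1918] [-97.9, -205.6]
FL [0.5878 0.1515] [-95.6, 137.8]
FR [ 0.4889 -0.1633] [-189.0, -178.7]
R [ 0.5342 -0.1776] [-143.5, -192.1]
post in pan frame [-82.8  91. ] foot corner [  77.2 -127.5]
[-150.4, 76.9]
tcp [ 0.5264 -0.1863 -0.0096] yaw 73.06 F [-0.6  0.6  0.3] t 24.0 gap 0.0421
tcp in pan mm [  -4.8 -175.6]
('top',) 6.199999999999999 [ 0.5864 -0.0218 -0.2999]
```

Request:
{"api": "servo_tool", "payload": {"plan": [[-15,0,0,0,0,0],[0,-27,0,0,0,0],[0,-27,0,0,0,0],[0,-27,0,0,0,0],[23,0,0,0,0,0],[23,0,0,0,0,0],[23,0,0,0,0,0],[0,0,0,0,0,0],[0,6,0,0,0,0],[0,6,0,0,0,0],[0,6,0,0,0,0],[0,5,0,0,0,0],[0,5,0,0,0,0],[0,5,0,0,0,0],[0,5,0,0,0,0],[0,0,0,0,0,0]], "grip": 1}}

```text
clock: 25.65
eef_pos: [0.5015, -0.1224, -0.0095]
orientation: [0.0, 0.804, 0.595, 0.0]
ft_force: [-1.0, -0.2, 0.3]
finger_gap: 0.0007
grip_force: 0.0
```

Run:
```python
from h import *
for n in (('top','scene'),('scene',),('top',)):
    p,f=panfit([.588,-.02,-.22],n);print(n,f,p.round(4))
    if n==('scene',): rep(p);tool(p)
```

```text
('top', 'scene') 248.9 [ 0.5908 -0.0196 -0.2672]
('scene',) 216.1 [ 0.5895 -0.0189 -0.2704]
pan [ 0.5895 -0.0189] yawdeg -15.49 in grinder mm [-90.9, -32.5] phi 14.49
BL [0.6794 0.1274] [-3.7, 115.4]
BR [ 0.5912 -0.1906] [-86.2, -204.1]
FL [0.5878 0.1528] [-95.6, 139.1]
FR [ 0.4997 -0.1652] [-178.2, -180.4]
R [ 0.5454 -0.1779] [-132.2, -192.3]
post in pan frame [-84.9  91. ] foot corner [  67.4 -132.9]
[-150.4, 76.9]
tcp [ 0.5011 -0.1222 -0.0095] yaw 73.07 F [0.3 0.5 0.4] t 25.8 gap 0.0007
tcp in pan mm [ -57.6 -123.1]
('top',) 16.8 [ 0.5917 -0.0197 -0.2619]
```

Request:
{"api": "servo_tool", "payload": {"plan": [[0,4,0,0,0,0],[0,4,0,0,0,0],[0,3,0,0,0,0],[0,0,0,0,0,0]]}}

```text
clock: 26.25
eef_pos: [0.5119, -0.1256, -0.0095]
orientation: [0.0, 0.804, 0.595, 0.0]
ft_force: [0.0, -0.2, -0.0]
finger_gap: 0.0003
grip_force: 0.1
```

Run:
```python
from h import *
for n in (('scene',),('top',)):
    p,f=panfit([.592,-.02,-.22],n);print(n,f,p.round(4));rep(p)
tool(p)
```

```text
('scene',) 188.6 [ 0.5959 -0.0185 -0.2153]
pan [ 0.5959 -0.0185] yawdeg -12.34 in grinder mm [-84.5, -31.9] phi 11.33
BL [0.6776 0.1326] [-5.5, 120.5]
BR [ 0.6071 -0.1898] [-70.4, -203.1]
FL [0.5848 0.1529] [-98.7, 139.2]
FR [ 0.5143 -0.1695] [-163.5, -184.4]
R [ 0.5607 -0.1797] [-116.9, -193.7]
post in pan frame [-86.   93.8] foot corner [  53.8 -138.2]
[-150.4, 76.9]
('top',) 30.799999999999997 [ 0.5967 -0.0219 -0.2086]
pan [ 0.5967 -0.0219] yawdeg -11.95 in grinder mm [-83.7, -35.4] phi 10.95
BL [0.6774 0.1297] [-5.7, 117.6]
BR [ 0.609  -0.1932] [-68.4, -206.4]
FL [0.5844 0.1494] [-99.0, 135.6]
FR [ 0.5161 -0.1735] [-161.7, -188.3]
R [ 0.5625 -0.1833] [-115.0, -197.4]
post in pan frame [-86.8  97.5] foot corner [  51.4 -135.4]
[-150.4, 76.9]
tcp [ 0.5118 -0.1255 -0.0094] yaw 73.06 F [ 0.6  0.2 -0.6] t 26.35 gap 0.0003
tcp in pan mm [ -61.7 -118.9]
```

Request:
{"api": "servo_tool", "payload": {"plan": [[0,-20,0,0,0,0],[0,0,0,0,0,-0.087],[-25,0,0,0,0,0],[-25,0,0,0,0,0],[-25,0,0,0,0,0],[0,0,0,0,0,0],[0,25,0,0,0,0],[0,25,0,0,0,0],[0,20,0,0,0,0],[0,0,0,0,0,0],[6,0,0,0,0,0],[6,0,0,0,0,0],[6,0,0,0,0,0],[6,0,0,0,0,0],[6,0,0,0,0,0],[6,0,0,0,0,0],[6,0,0,0,0,0],[6,0,0,0,0,0],[0,0,0,0,0,0]], "grip": 0.55}}

```text
clock: 28.25
eef_pos: [0.5554, -0.1598, -0.0093]
orientation: [-0.0, 0.777, 0.63, 0.0]
ft_force: [0.4, 0.2, -0.2]
finger_gap: 0.0209
grip_force: 0.0
```

Run:
```python
from h import *
for n in (('scene',),('top',)):
    p,f=panfit([.602,.007,-.21],n);print(n,f,p.round(4));rep(p)
tool(p)
```

```text
('scene',) 160.39999999999998 [ 0.6028  0.0083 -0.2249]
pan [0.6028 0.0083] yawdeg -12.88 in grinder mm [-78.2, -5.1] phi 11.88
BL [0.6858 0.1585] [2.3, 146.6]
BR [ 0.6123 -0.1632] [-65.7, -176.3]
FL [0.5932 0.1797] [-90.7, 166.1]
FR [ 0.5197 -0.142 ] [-158.6, -156.8]
R [ 0.566  -0.1526] [-112.1, -166.6]
post in pan frame [-87.5  65.4] foot corner [  54.5 -165.3]
[-150.4, 76.9]
('top',) 14.4 [ 0.6043  0.0058 -0.2061]
pan [0.6043 0.0058] yawdeg -11.81 in grinder mm [-76.6, -7.5] phi 10.81
BL [0.6846 0.1576] [1.0, 145.6]
BR [ 0.6171 -0.1654] [-60.8, -178.5]
FL [0.5916 0.177 ] [-92.3, 163.4]
FR [ 0.5241 -0.146 ] [-154.1, -160.7]
R [ 0.5706 -0.1557] [-107.5, -169.6]
post in pan frame [-88.3  69.1] foot corner [  49.3 -164.2]
[-150.4, 76.9]
tcp [ 0.5554 -0.1601 -0.0094] yaw 78.06 F [-0.3 -0.7  0. ] t 28.35 gap 0.0208
tcp in pan mm [ -13.9 -172.4]
```

Request:
{"api": "servo_tool", "payload": {"plan": [[4,-1,0,0,0,0],[4,-1,0,0,0,0],[4,-1,0,0,0,0],[0,0,0,0,0,0]]}}

```text
clock: 28.75
eef_pos: [0.5548, -0.1475, -0.0095]
orientation: [-0.0, 0.777, 0.63, 0.0]
ft_force: [-0.2, 0.1, 0.3]
finger_gap: 0.0205
grip_force: 0.0
```

Run:
```python
from h import *
for n in (('scene',),('top',)):
    p,f=panfit([.604,.017,-.21],n);print(n,f,p.round(4));rep(p)
tool(p)
```

```text
('scene',) 178.7 [ 0.6023  0.0225 -0.2204]
pan [0.6023 0.0225] yawdeg -12.63 in grinder mm [-78.9, 9.1] phi 11.62
BL [0.6847 0.1731] [0.9, 161.1]
BR [ 0.6126 -0.1489] [-65.6, -162.1]
FL [0.592  0.1939] [-92.2, 180.3]
FR [ 0.5199 -0.1282] [-158.7, -143.0]
R [ 0.5662 -0.1385] [-112.1, -152.5]
post in pan frame [-83.7  52. ] foot corner [  57.3 -179.3]
[-150.4, 76.9]
('top',) 15.0 [ 0.6043  0.0189 -0.2099]
pan [0.6043 0.0189] yawdeg -12.02 in grinder mm [-76.8, 5.5] phi 11.02
BL [0.6852 0.1704] [1.4, 158.4]
BR [ 0.6164 -0.1524] [-61.7, -165.5]
FL [0.5923 0.1902] [-91.8, 176.6]
FR [ 0.5235 -0.1326] [-154.9, -147.3]
R [ 0.57   -0.1425] [-108.3, -156.4]
post in pan frame [-85.9  55.9] foot corner [  52.6 -176.8]
[-150.4, 76.9]
tcp [ 0.5549 -0.1477 -0.0095] yaw 78.06 F [ 0.3 -0.4  0.2] t 28.85 gap 0.0209
tcp in pan mm [ -13.7 -173.2]
```

Request:
{"api": "servo_tool", "payload": {"plan": [[-20,0,0,0,0,0],[0,-30,0,0,0,0],[0,-30,0,0,0,0],[0,-30,0,0,0,0],[0,0,0,0,0,0.138],[0,0,0,0,0,0.138],[0,0,0,0,0,0.138],[0,0,0,0,0,0.138],[0,0,0,0,0,0.138],[0,0,0,0,0,0.138],[0,0,0,0,0,0.138],[0,0,0,0,0,0.138],[0,0,0,0,0,0.138],[0,0,0,0,0,0.138],[0,0,0,0,0,0],[0,-30,0,0,0,0],[0,-32,0,0,0,0],[18,0,0,0,0,0],[18,0,0,0,0,0],[0,0,0,0,0,0]]}}

```text
clock: 30.85
eef_pos: [0.5011, -0.0874, -0.0093]
orientation: [-0.0, 1.0, -0.006, 0.0]
ft_force: [-0.9, 0.4, -0.5]
finger_gap: 0.0208
grip_force: 0.0
```

Request:
{"api": "servo_tool", "payload": {"plan": [[6,0,0,0,0,0],[6,0,0,0,0,0],[6,0,0,0,0,0],[6,0,0,0,0,0],[6,0,0,0,0,0],[6,0,0,0,0,0],[6,0,0,0,0,0],[6,0,0,0,0,0],[0,0,0,0,0,0]]}}

```text
clock: 31.75
eef_pos: [0.5485, -0.0885, -0.0095]
orientation: [-0.0, 1.0, -0.009, 0.0]
ft_force: [0.3, 0.4, -1.1]
finger_gap: 0.0208
grip_force: 0.0
```

Run:
```python
from h import *
for n in (('scene',),('top',)):
    p,f=panfit([.62,.017,-.1],n);print(n,f,p.round(4));rep(p)
tool(p)
```

```text
('scene',) 184.1 [ 0.616   0.0288 -0.0996]
pan [0.616  0.0288] yawdeg -5.71 in grinder mm [-65.3, 15.7] phi 4.7
BL [0.6796 0.1883] [-4.4, 176.2]
BR [ 0.6468 -0.1401] [-31.5, -152.7]
FL [0.5851 0.1977] [-99.1, 184.0]
FR [ 0.5523 -0.1306] [-126.2, -144.9]
R [ 0.5996 -0.1354] [-78.9, -148.8]
post in pan frame [-89.8  54. ] foot corner [  22.3 -192.6]
[-150.4, 76.9]
('top',) 58.9 [ 0.6181  0.0285 -0.0939]
pan [0.6181 0.0285] yawdeg -5.38 in grinder mm [-63.2, 15.4] phi 4.38
BL [0.6808 0.1884] [-3.3, 176.3]
BR [ 0.6499 -0.1402] [-28.4, -152.7]
FL [0.5862 0.1973] [-98.0, 183.6]
FR [ 0.5553 -0.1313] [-123.2, -145.4]
R [ 0.6026 -0.1357] [-75.8, -149.1]
post in pan frame [-91.6  54.6] foot corner [  19.1 -192.6]
[-150.4, 76.9]
tcp [ 0.5479 -0.0885 -0.0095] yaw -1.01 F [-0.2 -0.6 -0.3] t 31.85 gap 0.0212
tcp in pan mm [ -58.9 -123.1]
```

Request:
{"api": "servo_tool", "payload": {"plan": [[6,0,0,0,0,0],[6,0,0,0,0,0],[5,0,0,0,0,0],[4,0,0,0,0,0],[0,0,0,0,0,0]]}}

```text
clock: 32.35
eef_pos: [0.5694, -0.0889, -0.0094]
orientation: [-0.0, 1.0, -0.009, 0.0]
ft_force: [0.3, 1.0, -0.4]
finger_gap: 0.0212
grip_force: 0.0
```

Request:
{"api": "servo_tool", "payload": {"plan": [[2,0,0,0,0,0],[2,0,0,0,0,0]]}}

```text
clock: 32.55
eef_pos: [0.5725, -0.0892, -0.0095]
orientation: [0.0, 1.0, -0.009, -0.0]
ft_force: [-4.2, -3.0, 0.1]
finger_gap: 0.0211
grip_force: 1.8
```

Run:
```python
from h import *
for n in (('scene',),('top',)):
    p,f=panfit([.63,.017,-.03],n);print(n,f,p.round(4));rep(p)
tool(p)
```

```text
('scene',) 325.59999999999997 [ 0.6271  0.0292 -0.01  ]
pan [0.6271 0.0292] yawdeg -0.57 in grinder mm [-54.1, 16.3] phi -0.43
BL [0.6763 0.1937] [-7.9, 181.6]
BR [ 0.673  -0.1363] [-5.4, -148.4]
FL [0.5813 0.1947] [-102.9, 180.9]
FR [ 0.578  -0.1353] [-100.4, -149.1]
R [ 0.6255 -0.1358] [-52.9, -148.7]
post in pan frame [-95.8  61.3] foot corner [  -6.2 -194.3]
[-150.4, 76.9]
('top',) 177.0 [ 0.6314  0.0268 -0.0175]
pan [0.6314 0.0268] yawdeg -1.0 in grinder mm [-49.9, 13.9] phi -0.0
BL [0.6817 0.1909] [-2.4, 178.9]
BR [ 0.676 -0.139] [-2.4, -151.1]
FL [0.5868 0.1926] [-97.4, 178.9]
FR [ 0.581  -0.1373] [-97.4, -151.1]
R [ 0.6285 -0.1382] [-49.9, -151.1]
post in pan frame [-100.5   63. ] foot corner [  -9. -192.]
[-150.4, 76.9]
tcp [ 0.5728 -0.089  -0.0095] yaw -1.02 F [-0.4 -1.7  0.2] t 32.65 gap 0.0211
tcp in pan mm [ -56.5 -116.8]
```

Request:
{"api": "servo_tool", "payload": {"plan": [[2,0,0,0,0,0],[1,0,0,0,0,0],[1,0,0,0,0,0],[0,0,0,0,0,0]]}}

```text
clock: 33.05
eef_pos: [0.5741, -0.0891, -0.0096]
orientation: [-0.0, 1.0, -0.009, -0.003]
ft_force: [-28.5, -2.9, 16.1]
finger_gap: 0.0214
grip_force: 14.2
```

Request:
{"api": "servo_tool", "payload": {"plan": [[-10,0,0,0,0,0],[-3,-28,0,0,0,0],[0,-28,0,0,0,0],[0,-28,0,0,0,0],[0,-28,0,0,0,0],[0,0,0,0,0,0],[4,0,0,0,0,0],[4,0,0,0,0,0],[2,0,0,0,0,0],[1,0,0,0,0,0],[0,0,0,0,0,0]], "grip": 0.1}}

```text
clock: 34.15
eef_pos: [0.5765, 0.0224, -0.0094]
orientation: [-0.0, 1.0, -0.009, -0.001]
ft_force: [-6.5, 2.7, 4.5]
finger_gap: 0.0417
grip_force: 3.3
```

Request:
{"api": "servo_tool", "payload": {"plan": [[1,0,0,0,0,0],[0,0,0,0,0,0]]}}

```text
clock: 34.35
eef_pos: [0.577, 0.0225, -0.0095]
orientation: [-0.0, 1.0, -0.009, -0.001]
ft_force: [-10.8, 3.6, 7.4]
finger_gap: 0.0418
grip_force: 5.3
```

Request:
{"api": "servo_tool", "payload": {"plan": [[-10,0,0,0,0,0],[-20,0,0,0,0,0],[0,0,-35,0,0,0],[0,0,-35,0,0,0],[-10,20,-35,0,0,0],[-20,40,-40,0,0,0],[-20,40,-40,0,0,0],[-10,45,0,0,0,0],[0,45,0,0,0,0],[0,45,0,0,0,0],[0,45,0,0,0,0],[0,45,0,0,0,0],[0,0,0,0,0,0]]}}

```text
clock: 35.65
eef_pos: [0.4876, -0.2918, 0.1616]
orientation: [0.0, 1.0, -0.011, -0.0]
ft_force: [0.3, 0.9, 0.1]
finger_gap: 0.0421
grip_force: 0.0
```

Run:
```python
from h import *
tool()
P={}
for n in ('top','scene'):
    im=snap(n,'f_%s.png'%n); h=cv2.cvtColor(im,cv2.COLOR_RGB2HSV)
    wood=(h[...,0]>4)&(h[...,0]<28)&(h[...,1]>70)
    if n=='top':
        # scan lines in x_world at z=.026 : profile along the pan's axis, mid-front strip, to find wood gaps at both ends
        for xg in(.60,.61):
            ys=np.arange(-.20,.24,.002);uv=np.round(proj('top',[(xg,y,.026) for y in ys])).astype(int)
            print(xg,''.join('w' if wood[v,u] else 'b' if 105<h[v,u,0]<125 else '.' for u,v in uv))
        for y in(-.12,-.05,.02,.05,.13,.18):
            xs=np.arange(.56,.62,.001);uv=proj('top',[(x,y,.026) for x in xs])
            g=[wood[int(round(v)),int(round(u))] for u,v in uv];print('front edge at y',y,xs[np.flatnonzero(g)[-1]] if any(g) else None)
for t in 'bottle wrench cup slab brush stonebox'.split(): 
    print(t,find('scene',t)[:1])
get_image('top')
for t in 'bottle wrench cup slab brush stonebox'.split(): print(t,find('top',t)[:1])
a=cv2.imread('pics/top0.png');b=cv2.imread('pics/f_top.png')
for nm,(u,v) in dict(jar=(404,159),bottle=(160,260),wrench=(222,293),cup=(450,168)).items():
    print(nm,cv2.absdiff(a,b)[v-14:v+14,u-14:u+14].mean().round(1))
```

```text
tcp [ 0.4876 -0.2918  0.1616] yaw -1.28 F [0.3 0.9 0.1] t 35.65 gap 0.0421
0.6 wwwwwwwwwwwwwwwwwwwwwwwwwwwwwww.bbbbbbbbbbbbbbbbbbbbbbbbbbbbbbbbbbbbbbbbbbbbbbbbbbbbbbbbbbbbbbbbbbbbbbbbbbbbbbbbbbbbbbbbbbbbbbbbbbbbbbbbbbbbbbbbbbbbbbbbbbbbbbbbbbbbbbbbbbbbbbbbbbbbbbbbbbbbbbbbbbbb..wwwwwwwwwwwwwwwwwwwwww
0.61 wwwwwwwwwwwwwwwwwwwwwwwwwwwwwww.bbbbbbbbbbbbbbbbbbbbbbbbbbbbbbbbbbbbbbbbbbbbbbbbbbbbbbbbbbbbbbbbbbbbbbbbbbbbbbbbbbbbbbbbbbbbbbbbbbbbbbbbbbbbbbbbbbbbbbbbbbbbbbbbbbbbbbbbbbbbbbbbbbbbbbbbbbbbbbbbbbbbb.wwwwwwwwwwwwwwwwwwwwww
front edge at y -0.12 0.5800000000000001
front edge at y -0.05 0.5810000000000001
front edge at y 0.02 0.5820000000000001
front edge at y 0.05 0.5840000000000001
front edge at y 0.13 0.5850000000000001
front edge at y 0.18 0.5870000000000001
bottle [(0.92, [0.478, 0.302, 0.093])]
wrench [(0.77, [0.389, 0.188, 0.007])]
cup [(0.62, [0.688, -0.354, 0.045])]
slab [(0.84, [0.544, -0.477, 0.012])]
brush [(0.84, [0.32, 0.405, 0.021])]
stonebox [(0.98, [0.609, 0.404, 0.041])]
bottle [(0.69, [0.467, 0.309, 0.11])]
wrench [(0.91, [0.385, 0.195, 0.01])]
cup [(0.86, [0.708, -0.369, 0.043])]
slab [(0.65, [0.572, -0.492, 0.007])]
brush [(0.75, [0.323, 0.41, 0.012])]
stonebox [(0.65, [0.607, 0.412, 0.036])]
jar 8.8
bottle 10.5
wrench 12.3
cup 10.4
```

Nothing else has moved and the pan is flush, with its slope matching the grinder's. It sits against the left foot, about 13 mm off centre, so I'll ease it right by pushing gently on the inside of its right end wall.

Request:
{"api": "servo_tool", "payload": {"plan": [[18,-32,0,0,0,0],[18,-32,0,0,0,0],[18,-32,0,0,0,0],[19,-31,0,0,0,0],[19,-31,0,0,0,0],[19,-31,0,0,0,0],[0,0,0,0,0,0],[0,0,0,0,0,0]], "grip": 1}}

```text
clock: 37.2
eef_pos: [0.6033, -0.0998, 0.162]
orientation: [0.0, 1.0, -0.008, -0.0]
ft_force: [-0.1, -0.6, 0.1]
finger_gap: 0.0005
grip_force: 0.0
```

Request:
{"api": "servo_tool", "payload": {"plan": [[0,0,30,0,0,0],[0,0,30,0,0,0],[0,0,30,0,0,0],[0,0,30,0,0,0],[0,0,25,0,0,0],[0,0,15,0,0,0],[0,0,8,0,0,0],[0,0,0,0,0,0],[0,0,0,0,0,0]]}}

```text
clock: 38.1
eef_pos: [0.6037, -0.1006, -0.0046]
orientation: [0.0, 1.0, -0.009, 0.001]
ft_force: [-0.1, -0.2, -0.0]
finger_gap: 0.0008
grip_force: 0.0
```

Request:
{"api": "servo_tool", "payload": {"plan": [[0,6,0,0,0,0],[0,6,0,0,0,0],[0,6,0,0,0,0],[0,4,0,0,0,0],[0,4,0,0,0,0],[0,4,0,0,0,0],[0,3,0,0,0,0],[0,0,0,0,0,0]]}}

```text
clock: 38.9
eef_pos: [0.6027, -0.1334, -0.0056]
orientation: [-0.0, 1.0, -0.009, 0.0]
ft_force: [-1.0, 2.4, 2.0]
finger_gap: 0.0004
grip_force: 1.7
```

```bash
cat > e.py <<'E'
from h import *
tool()
im=get_image('top');h=cv2.cvtColor(im,cv2.COLOR_RGB2HSV);wood=(h[...,0]>4)&(h[...,0]<28)&(h[...,1]>70)
for xg in(.59,.595,.60,.61):
    ys=np.arange(-.162,.24,.001);uv=np.round(proj('top',[(xg,y,.026) for y in ys])).astype(int)
    g=[wood[v,u] for u,v in uv];i=np.argmin(g);print(xg,'right end',ys[i].round(3))
for y in(-.13,-.05,.02,.05,.13,.165):
    xs=np.arange(.55,.62,.001);uv=proj('top',[(x,y,.026) for x in xs])
    g=[wood[int(round(v)),int(round(u))] for u,v in uv];print('front',y,xs[np.flatnonzero(g)[-1]].round(3) if any(g) else None)
E
python3 e.py
```

```text
tcp [ 0.6027 -0.1334 -0.0056] yaw -1.03 F [-1.   2.4  2. ] t 38.9 gap 0.0004
0.59 right end -0.162
0.595 right end -0.162
0.6 right end -0.162
0.61 right end -0.162
front -0.13 0.575
front -0.05 None
front 0.02 0.58
front 0.05 0.582
front 0.13 0.583
front 0.165 0.582
```

Request:
{"api": "servo_tool", "payload": {"plan": [[0,3,0,0,0,0],[0,0,0,0,0,0],[0,-8,0,0,0,0],[0,0,0,0,0,0],[0,0,-25,0,0,0],[0,0,-35,0,0,0],[0,0,-40,0,0,0],[0,0,-40,0,0,0],[-45,0,0,0,0,0],[-45,0,0,0,0,0],[-20,40,0,0,0,0],[0,45,0,0,0,0],[0,45,0,0,0,0],[0,45,0,0,0,0],[0,0,0,0,0,0]]}}

```text
clock: 40.45
eef_pos: [0.4888, -0.3053, 0.1337]
orientation: [0.0, 1.0, -0.011, -0.0]
ft_force: [0.1, -0.1, 0.3]
finger_gap: 0.0005
grip_force: 0.0
```

```bash
python3 e.py
```

```text
tcp [ 0.4888 -0.3053  0.1337] yaw -1.21 F [ 0.1 -0.1  0.3] t 40.45 gap 0.0005
0.59 right end -0.152
0.595 right end -0.152
0.6 right end -0.152
0.61 right end -0.152
front -0.13 0.58
front -0.05 0.579
front 0.02 0.58
front 0.05 0.579
front 0.13 0.58
front 0.165 0.582
```

Centred now, with the right end at y = -0.152, but the left end came off the face by about 5 mm. I'll press it flush again at the middle.

Request:
{"api": "servo_tool", "payload": {"plan": [[6,-40,0,0,0,0],[6,-40,0,0,0,0],[6,-40,0,0,0,0],[6,-40,0,0,0,0],[6,-40,0,0,0,0],[6,-40,0,0,0,0],[6,-40,0,0,0,0],[6,-40,0,0,0,0],[0,0,0,0,0,0],[0,0,30,0,0,0],[0,0,30,0,0,0],[0,0,30,0,0,0],[0,0,30,0,0,0],[0,0,15,0,0,0],[0,0,8,0,0,0],[0,0,0,0,0,0],[0,0,0,0,0,0]], "grip": 0.1}}

```text
clock: 42.2
eef_pos: [0.544, 0.0178, -0.0075]
orientation: [0.0, 1.0, -0.009, 0.001]
ft_force: [-0.2, 0.1, 0.3]
finger_gap: 0.0418
grip_force: 0.0
```

Request:
{"api": "servo_tool", "payload": {"plan": [[6,0,0,0,0,0],[6,0,0,0,0,0],[6,0,0,0,0,0],[4,0,0,0,0,0],[3,0,0,0,0,0],[3,0,0,0,0,0],[3,0,0,0,0,0],[2,0,0,0,0,0],[0,0,0,0,0,0]]}}

```text
clock: 43.1
eef_pos: [0.5761, 0.0175, -0.0089]
orientation: [-0.0, 1.0, -0.009, -0.0]
ft_force: [-2.2, 0.9, 0.9]
finger_gap: 0.042
grip_force: 1.4
```

Request:
{"api": "servo_tool", "payload": {"plan": [[1,0,0,0,0,0],[1,0,0,0,0,0],[0,0,0,0,0,0]]}}

```text
clock: 43.4
eef_pos: [0.5772, 0.0176, -0.0089]
orientation: [-0.0, 1.0, -0.009, -0.001]
ft_force: [-11.8, 4.2, 7.0]
finger_gap: 0.0417
grip_force: 5.9
```

Request:
{"api": "servo_tool", "payload": {"plan": [[-12,0,0,0,0,0],[-20,0,0,0,0,0],[0,0,-35,0,0,0],[0,0,-35,0,0,0],[-20,30,-40,0,0,0],[-20,45,-40,0,0,0],[0,45,0,0,0,0],[0,45,0,0,0,0],[0,45,0,0,0,0],[0,45,0,0,0,0],[0,45,0,0,0,0],[0,20,0,0,0,0],[0,0,0,0,0,0]]}}

```text
clock: 44.7
eef_pos: [0.5059, -0.2917, 0.1295]
orientation: [0.0, 1.0, -0.01, -0.0]
ft_force: [0.2, 1.7, -0.1]
finger_gap: 0.0421
grip_force: 0.0
```

```bash
python3 e.py
```

```text
tcp [ 0.5059 -0.2917  0.1295] yaw -1.17 F [ 0.2  1.7 -0.1] t 44.7 gap 0.0421
0.59 right end -0.152
0.595 right end -0.152
0.6 right end -0.152
0.61 right end -0.152
front -0.13 0.58
front -0.05 0.581
front 0.02 0.582
front 0.05 0.584
front 0.13 0.585
front 0.165 0.587
```

The front edge has the same flush profile as before, and the pan is now centred as well. I'm handing the job in.

```bash
python3 -c "
from plant import job_done
print(job_done())"
```

```text
the job is handed in; nothing more can be done
None
```

The drip pan is home: pushed in behind the post, flush along the grinder's base and centred to within about 2 mm by the camera. The other objects I checked showed no movement, and I handed the job in at 44.7 s. The pushing fingers only made contact with the TCP commanded 5 to 10 mm below bench level, and I centred the pan with one gentle push from inside its right end wall.

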